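# Set a shelf board on the drilling jig and slide its mark under the bit

### The arm

A 7-joint arm with a two-finger parallel gripper is mounted at the origin on the work surface. World frame = base frame: x ahead of the robot, y to its left, z up, the work surface at z = 0. Lengths are in m, angles in rad, forces in N, time in s.
With the tool pointing down it reaches from about 0.4 to 0.85 m from the base axis. Payload 10.4 kg.
Tool frame: the origin (TCP) lies between the finger pads; the fingertips stand 11 mm ahead of it and the grasp point (between the pads) lies 8 mm behind it (tip_reach is the distance from the TCP to the fingertips, in m); z points along the fingers, y is the line along which they close (so a half turn about z gives the same grasp; the last joint's range is limited). The gripper opens to 85 mm and grips with 20 to 120 N. Pads are 22 mm wide; open, the fingers measure 114 mm over their backs; the gripper's body (76 mm by 85 mm) begins 54 mm behind the grasp point. The pads swing forward as they close: fully open they stand 13 mm farther back than shut.
Start: joints at [-1.172, 0.332, -0.065, 1.46, 0.022, 1.35, -0.088], TCP at [0.256, 0.57, 0.203] pointing down, gripper open.
Joint ranges: [-2.6, 2.6], [-0.5, 2.12], [-1.47, 1.34], [0.16, 2.42], [-1.27, 4.41], [0.06, 2.06], [-2.6, 2.6]. Speed limits (rad/s): [2.22, 2.22, 2.79, 2.79, 3.14, 3.14, 3.14].

### API

Orientations are given as a unit quaternion [x, y, z, w].
In Python, from workcell import * gives the robot as it stands.
- The arm moves only by the shell command python3 -m inch 'ROWS' [OPENING] [FORCE]. ROWS is JSON, a list of rows, each an object with "slide": the shift along the world's x, y, z in m, a list of three; "yaw": the turn about the world's z in rad. A call has 1 to 20 rows; each row is the pose to reach, as a shift and turn from the pose commanded when the call began; what a row does not reach only later rows make up. A row lasts 1/12 s, in which the tool goes at most 41.7 mm and 7.16 degrees, less where a joint would pass 70% of its speed; a pose out of reach is approached as far as the arm can. A call with a gripper value outside its range is refused whole. OPENING is the closure in counts, from 0 (fully open) to 255 (shut), set as the call begins (- or left out, the last holds). The fingers move at their own pace and stop on an object; FORCE is the grip in N (left out, the last holds). Time passes only in rows, so rows that repeat a pose let the fingers close. It gives the time, the measured TCP pose, the force, the opening and the grip force at its end, in the units of the state.
- get_obs(): the state, without advancing time (a new reading comes with each control period).
- camera(name): name is "side" or "top" or "wrist"; returns a dict with "frame" (384x512x3 uint8, red, green, blue), "fx", "fy", "cx", "cy" (pixels), "extrinsics" (4x4, takes a point from world to camera coordinates). Camera axes: x right, y down, z forward; pixel columns grow to the right and rows downward; lengths in m; the calibration is good to about 2 mm. A picture is of the moment at which its call begins. There is no depth.
- hand_in(): hands the job in; it is judged then, once.
The state is a dict: "clock": time; "joint_pos": joint angles; "joint_velocities": joint speeds; "tau": joint torques, N m; "position": TCP position; "ee_rot": TCP orientation; "ft_force": force on the tool from outside, world axes, zero at the start; "torque": the same for the moment, N m; "grip_width": opening from 0.0 (shut) to 1.0 (fully open); "grasp_force": force on a finger pad.
Only numpy, scipy, OpenCV 4.12 (cv2) and the standard library are available. Lean on these libraries where they do the work, as an engineer would, in place of code of your own. Each camera call takes 0.05 s, during which the arm holds its last target. There are 200 camera calls.

### The job

Lower the plywood board, marked face up, over the two locating pins of the drill stand's sliding carriage until it lies flush on the carriage (either way round will do). Then slide the carriage by its wooden handle until the bit tip stands directly over the inside of the small ring pencilled on the board, and let go. Do not tip over any of the glass jars.

Things in the scene. Friction and masses are not known exactly. Their poses are not given: they have to be found in the camera images.
- board: loose plywood board, 64 mm (its x) by 170 mm (its y) by 18 mm thick, about 0.14 kg, lying flat on the table, to the left of the jig, marked face up. Two through holes of 15.5 mm diameter on its long centre line at y = -50 and y = +50 mm. Origin at the centre of its underside, z up. Can be gripped across its 64 mm width.
- mark (a point): centre of the pencilled ring (17 mm outside, 12 mm inside diameter, with a centre dot) on the board's upper face, at x 0, y +27 mm, z +18 mm in the board's frame
- jig: fixed drill stand: steel base 96 mm (its x) by 530 mm (y -310 to +220 mm), 12 mm high, carrying the slide, which runs along its y axis at x = 0. A column at x 0, y -290 mm, 440 mm high, holds a still, upright drill (70 mm across; chuck from 135 mm above the table up) over the -y end of the slide. Origin on the table under the slide line; z up.
- bit_tip (a point): point of the fixed drill bit (8 mm diameter), pointing down, in the jig's frame at x 0, y -120 mm, 80 mm above the table: 28 mm above the top of a seated board. The bit is bare for 55 mm above its point.
- carriage (a joint): travel of the sliding carriage in m, 0 to 0.24, growing as the carriage moves along the jig's -y, towards and under the drill. Friction of about 3 N holds it where it is left; no spring. It starts away from the drill, at 0 to 0.05.
- deck (a point): centre of the seat on the flat top of the aluminium carriage (46 x 280 mm), 34 mm above the table; axes as the jig's; moves with it (jig y = +80 mm - travel). Two steel pins stand on it at y -50 and +50 mm from here: 12 mm diameter for 18 mm, then tapering to 6 mm at 26 mm height. A seated board has its origin here and overhangs 9 mm each side, 22 mm above the base.
- handle_top (a point): centre of the top of the carriage's upright wooden handle, a block 24 mm (x) by 36 mm (y) by 60 mm high at y = +160 mm from the deck point, i.e. at the carriage's end away from the drill; this point is 94 mm above the table. Axes as the jig's.
- jar_a: closed clear-glass jar with a metal lid, 72 mm across, 130 mm tall, standing beyond the slide; a bystander; origin at the centre of its underside
- jar_b: closed clear-glass jar with a metal lid, 68 mm across, 100 mm tall, standing between the robot and the jig; a bystander; origin at the centre of its underside
- jar_c: closed clear-glass jar with a metal lid, 80 mm across, 150 mm tall, standing to the left of the board; a bystander; origin at the centre of its underside
There are look-alikes about, which are no part of the job. What is meant by the board is not green, and is the larger of those in its own colour.

How it is judged:
By the outcome, as a careful person would: the job done as asked, in the order asked, and still so for the second after the job is handed in, with the robot touching nothing.
It also fails if it takes over 54 s, if anything falls off the work surface, if the arm or the gripper's body presses on something with over 40 N, if the wrist force passes 120 N, or if a joint passes its speed limit or range.

## Working session

There is one attempt and no reset: what is moved stays moved. The work goes in short steps, Python scripts to look and compute and a shell command to move; the robot and the scene stay as the last step left them, time stands still between calls to the robot, and variables do not carry over. Pictures are saved under pics/ and viewed, at most 10 in all, crops included, and the job is handed in when it is done.

```bash
mkdir -p pics; ls; python3 - <<'E'
from workcell import *
import cv2,json,numpy as np
for n in("top","side"):
    c=camera(n); cv2.imwrite(f"pics/{n}0.png",cv2.resize(c["frame"][:,:,::-1],None,fx=1.5,fy=1.5,interpolation=cv2.INTER_CUBIC))
    np.save(f"{n}.npy",c["frame"]); print(n,c["fx"],c["cx"],c["cy"],np.round(c["extrinsics"],3).tolist())
o=get_obs();print(o["clock"],o["position"],o["ee_rot"],o["ft_force"])
E
```

```text
pics
top 361.05984143598675 251.26481434760206 189.2437048871798 [[-0.0, -1.0, -0.014, 0.186], [-0.999, 0.001, -0.039, 0.565], [0.039, 0.014, -0.999, 0.981], [0.0, 0.0, 0.0, 1.0]]
side 437.30524425032905 254.94095279415566 193.04193699615854 [[0.839, -0.544, 0.009, -0.391], [-0.276, -0.439, -0.855, 0.295], [0.469, 0.715, -0.519, 1.014], [0.0, 0.0, 0.0, 1.0]]
0.1 [0.25574751 0.56987793 0.20220686] [ 2.09338965e-01  9.77842928e-01 -6.27068705e-04 -1.16810321e-04] [-0.78634492 -0.02261573  0.16333311]
```

View pics/top0.png

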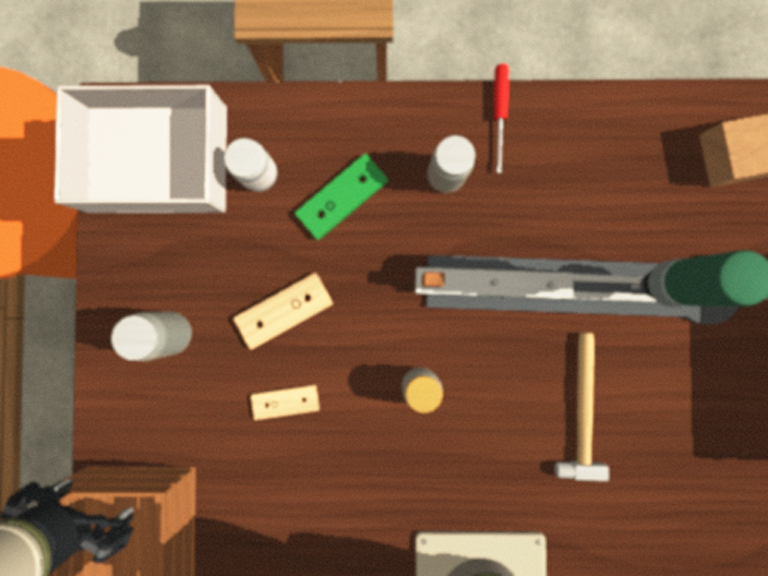

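View pics/side0.png

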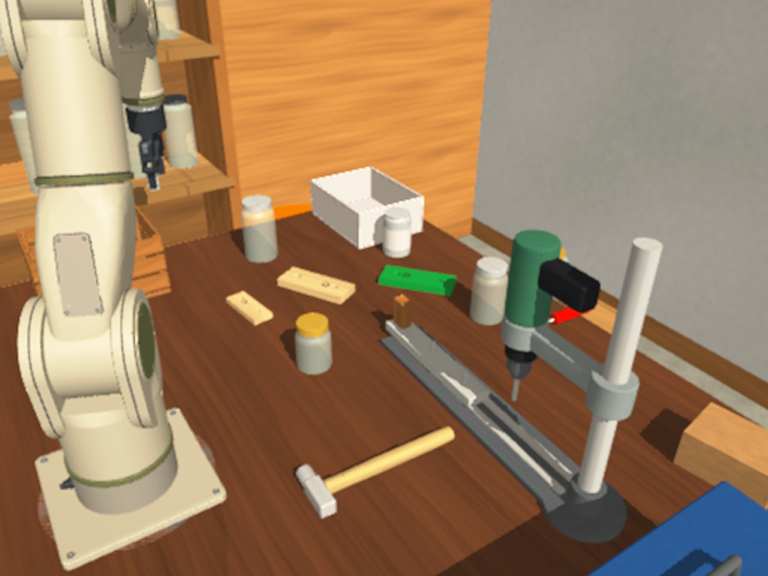

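The candidates in the top view are green (340,197), large plywood (283,311) and small plywood (285,402). The large plywood one fits: it isn't green, and it's the larger of its colour. I'll measure it now and confirm in a crop.

```bash
cat > h.py <<'E'
import numpy as np,cv2
from workcell import *
def w(c,u,v,z):
    E=np.array(c["extrinsics"]);R=E[:3,:3];t=E[:3,3]
    d=R.T@np.array([(u-c["cx"])/c["fx"],(v-c["cy"])/c["fy"],1]);o=-R.T@t
    return (o+d*(z-o[2])/d[2])[:2]
def px(c,p):
    E=np.array(c["extrinsics"]);q=E[:3,:3]@np.array(p)+E[:3,3]
    return np.array([c["fx"]*q[0]/q[2]+c["cx"],c["fy"]*q[1]/q[2]+c["cy"]])
E
python3 - <<'E'
from h import *
c=camera("top");f=c["frame"]
hsv=cv2.cvtColor(f,cv2.COLOR_RGB2HSV)
m=((hsv[...,2]>170)&(hsv[...,1]>50)&(hsv[...,1]<160)&(hsv[...,0]>12)&(hsv[...,0]<30)).astype(np.uint8)
n,l,s,ce=cv2.connectedComponentsWithStats(m)
for i in range(1,n):
    if s[i,4]>300: 
        k,_=cv2.findContours((l==i).astype(np.uint8),0,2);k=max(k,key=cv2.contourArea)
        P=np.array([w(c,*p[0],.018) for p in k],np.float32)*1000
        print(s[i],ce[i].round(1),cv2.minAreaRect(P))
for nm,u,v,z in [("ring",296,304,.018),("h+",308,297,.018),("h-",260,324,.018),("handle",433,279,.094),("pin",493,282,.06),("pin",549,285,.06),("jarc",141,338,.15),("jarb",424,394,.1),("jara",455,157,.13)]:
    print(nm,w(c,u/1.5,v/1.5,z).round(4))
a=cv2.resize(f[165:285,145:265],None,fx=5,fy=5,interpolation=3)[:600,:400]
a=cv2.resize(f[175:240,145:230],(800,300)[0:1]+(612,),interpolation=3)
a=cv2.resize(f[175:240,145:230],(400,306),interpolation=3)
b=cv2.resize(f[160:215,270:400],(723,306),interpolation=3)
o=np.zeros((600,730,3),np.uint8);o[:290,:400]=a[:290];o[294:600,:723]=b
cv2.imwrite("pics/crop1.png",o[:,:,::-1])
E
```

```text
[ 156    0  108   29 2661] [209.8  12. ] ((1054.956298828125, 302.7020568847656), (300.24609375, 79.61234283447266), 89.51710510253906)
[ 482   76   30   43 1043] [498.2  96.6] ((816.3677368164062, -494.1886901855469), (107.73920440673828, 82.81452178955078), 9.378900527954102)
[ 156  182   66   51 1556] [188.5 207.1] ((516.5703125, 357.24200439453125), (68.61924743652344, 174.88787841796875), 28.853544235229492)
[388 222   9  89 664] [391.7 265.1] ((358.01953125, -192.58665466308594), (21.00162124633789, 236.13760375976562), 87.6108627319336)
[271 250  25  25 458] [282.6 261.8] ((367.8874206542969, 101.17849731445312), (61.289878845214844, 67.05496215820312), 14.033759117126465)
[167 256  46  24 802] [189.9 268. ] ((351.0740051269531, 352.53033447265625), (48.848548889160156, 122.05730438232422), 8.770435333251953)
[  0 351  29  33 622] [ 13.5 370.9] ((84.07667541503906, 827.810546875), (85.08495330810547, 77.0340805053711), 0.3646613359451294)
[278 356  86  28 572] [316.  363.7] ((82.27174377441406, 0.5263519287109375), (70.83108520507812, 227.29385375976562), 0.30718913674354553)
ring [0.5283 0.3333]
h+ [0.5411 0.3114]
h- [0.4919 0.3989]
handle [0.57   0.0903]
pin [ 0.5663 -0.017 ]
pin [ 0.561 -0.114]
jarc [0.4744 0.5572]
jarb [0.3791 0.1066]
jara [0.7671 0.0569]
```

View pics/crop1.png

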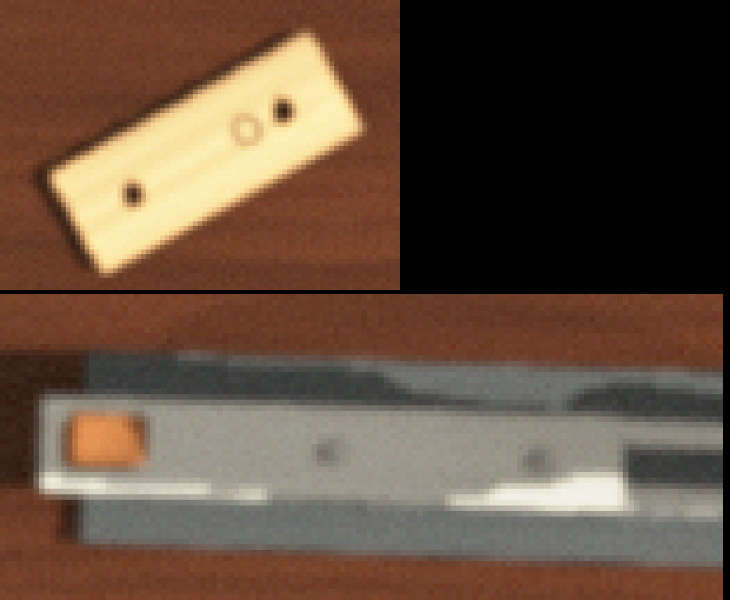

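The crop confirms it: large unpainted board, face up, ring near the hole at full-frame (204,198). It sits at about (0.517,0.357), with its long axis at -61°. Next I move above it.

```bash
python3 -m inch '[{"slide":[0.03,-0.02,0.0],"yaw":-0.08},{"slide":[0.06,-0.045,0.0],"yaw":-0.17},{"slide":[0.09,-0.07,0.0],"yaw":-0.26},{"slide":[0.12,-0.095,0.0],"yaw":-0.35},{"slide":[0.15,-0.12,0.0],"yaw":-0.44},{"slide":[0.18,-0.145,0.0],"yaw":-0.53},{"slide":[0.21,-0.17,0.0],"yaw":-0.6},{"slide":[0.24,-0.195,0.0],"yaw":-0.644},{"slide":[0.261,-0.213,0],"yaw":-0.644},{"slide":[0.261,-0.213,0],"yaw":-0.644},{"slide":[0.261,-0.213,0],"yaw":-0.644},{"slide":[0.261,-0.213,0],"yaw":-0.644}]' 0 40
python3 - <<'E'
from h import *
c=camera("wrist");f=c["frame"];cv2.imwrite("pics/w1.png",f[:,:,::-1])
hsv=cv2.cvtColor(f,cv2.COLOR_RGB2HSV)
m=((hsv[...,2]>150)&(hsv[...,1]>40)&(hsv[...,1]<170)&(hsv[...,0]>10)&(hsv[...,0]<32)).astype(np.uint8)
n,l,s,ce=cv2.connectedComponentsWithStats(m)
for i in range(1,n):
    if s[i,4]>2000: 
        k,_=cv2.findContours((l==i).astype(np.uint8),0,2);k=max(k,key=cv2.contourArea)
        P=np.array([w(c,*p[0],.018) for p in k],np.float32)*1000
        print(s[i],ce[i].round(1),cv2.minAreaRect(P))
E
```

```text
clock: 1.15
position: [0.5161, 0.3579, 0.2026]
ee_rot: [0.508, 0.862, -0.0, -0.0]
ft_force: [0.0, 0.5, 1.1]
grip_width: 1.002
grasp_force: 0.0
[  91   36   65  117 4434] [122.1  93.9] ((353.017822265625, 354.84124755859375), (47.22345733642578, 117.02330017089844), 8.442687034606934)
[ 222   90   58  142 7411] [250.8 158.5] ((516.0523681640625, 356.78564453125), (64.94369506835938, 170.36253356933594), 28.979345321655273)
```

View pics/w1.png

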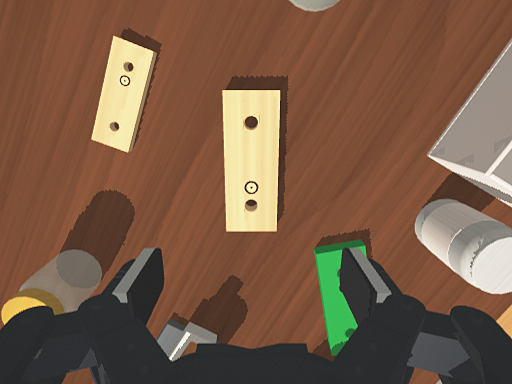

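The wrist view shows the board centred between the fingers and aligned with them, with holes at (251,122) and (251,205) and the ring at (251,187). I'll descend and grip.

```bash
python3 -m inch '[{"slide":[0,-0.001,-0.03]},{"slide":[0,-0.001,-0.065]},{"slide":[0,-0.001,-0.1]},{"slide":[0,-0.001,-0.13]},{"slide":[0,-0.001,-0.155]},{"slide":[0,-0.001,-0.17]},{"slide":[0,-0.001,-0.18]},{"slide":[0,-0.001,-0.187]},{"slide":[0,-0.001,-0.19]},{"slide":[0,-0.001,-0.19]},{"slide":[0,-0.001,-0.19]}]' 0 40
python3 -m inch '[{"slide":[0,0,0]},{"slide":[0,0,0]},{"slide":[0,0,0]},{"slide":[0,0,0]},{"slide":[0,0,0]},{"slide":[0,0,0]},{"slide":[0,0,0]},{"slide":[0,0,0]}]' 255 50
python3 -m inch '[{"slide":[0,0,0.01]},{"slide":[0,0,0.03]},{"slide":[0,0,0.06]},{"slide":[0,0,0.09]},{"slide":[0,0,0.12]},{"slide":[0,0,0.14]},{"slide":[0,0,0.15]},{"slide":[0,0,0.15]},{"slide":[0,0,0.15]}]'
python3 - <<'E'
from h import *
c=camera("wrist");f=c["frame"]
c2=camera("top");g=c2["frame"][150:230,260:380]
o=np.zeros((384,800,3),np.uint8);o[:,:400]=f[:,56:456];o[:266,400:]=cv2.resize(g,(400,266),interpolation=3)
cv2.imwrite("pics/w2.png",o[:,:,::-1])
np.save("top2.npy",c2["frame"])
E
```

```text
invalid input
invalid input
invalid input
```

View pics/w2.png

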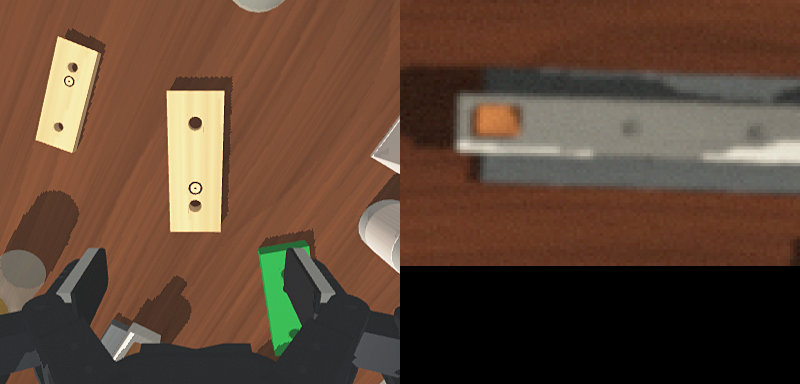

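The calls were refused because yaw is required in every row, so nothing moved. The picture shows the same scene as before. I'll try again with yaw.

```bash
python3 -m inch '[{"slide":[0,-0.001,-0.03],"yaw":0},{"slide":[0,-0.001,-0.065],"yaw":0},{"slide":[0,-0.001,-0.1],"yaw":0},{"slide":[0,-0.001,-0.13],"yaw":0},{"slide":[0,-0.001,-0.155],"yaw":0},{"slide":[0,-0.001,-0.17],"yaw":0},{"slide":[0,-0.001,-0.18],"yaw":0},{"slide":[0,-0.001,-0.187],"yaw":0},{"slide":[0,-0.001,-0.19],"yaw":0},{"slide":[0,-0.001,-0.19],"yaw":0},{"slide":[0,-0.001,-0.19],"yaw":0}]' 0 40 &&
python3 -m inch '[{"slide":[0,0,0],"yaw":0},{"slide":[0,0,0],"yaw":0},{"slide":[0,0,0],"yaw":0},{"slide":[0,0,0],"yaw":0},{"slide":[0,0,0],"yaw":0},{"slide":[0,0,0],"yaw":0},{"slide":[0,0,0],"yaw":0},{"slide":[0,0,0],"yaw":0}]' 255 50
```

```text
clock: 2.22
position: [0.5173, 0.3568, 0.014]
ee_rot: [0.508, 0.861, 0.001, 0.0]
ft_force: [-0.5, 0.5, -0.4]
grip_width: 0.998
grasp_force: 0.0
clock: 2.88
position: [0.5169, 0.3562, 0.0129]
ee_rot: [0.508, 0.861, 0.0, 0.0]
ft_force: [-0.5, -0.0, -0.5]
grip_width: 0.004
grasp_force: 0.0
```

The gripper closed fully with no grip, so I'll look before doing anything else.

```bash
python3 - <<'E'
from h import *
c=camera("wrist");f=c["frame"]
c2=camera("side");g=c2["frame"][110:260,130:330]
o=np.zeros((384,800,3),np.uint8);o[:,:400]=f[:,56:456];o[:300,400:]=cv2.resize(g,(400,300),interpolation=3)
cv2.imwrite("pics/w3.png",o[:,:,::-1])
print(get_obs())
E
```

```text
{'clock': 2.9833, 'joint_pos': array([-0.80592626,  0.50377253,  0.16646985,  1.6549436 , -0.09577648,
        0.99080073, -0.10223442]), 'joint_velocities': array([ 0.00153897, -0.00058441,  0.00149676, -0.00123914, -0.00164044,
       -0.00120277,  0.00109373]), 'tau': array([ 1.38531424e-03, -6.69548321e+01,  4.50559974e+00, -3.34410989e+01,
        1.42104219e-02,  2.77846251e-03, -3.41633495e-05]), 'position': array([0.51686083, 0.35623242, 0.01291259]), 'ee_rot': array([5.08034620e-01, 8.61336650e-01, 2.18343723e-05, 7.89624967e-06]), 'ft_force': array([ 0.18589393,  0.20253715, -0.34050934]), 'torque': array([ 0.05324757, -0.00624646,  0.00218694]), 'grasp_force': 0.0, 'grip_width': 0.0003110897429704377}
```

View pics/w3.png

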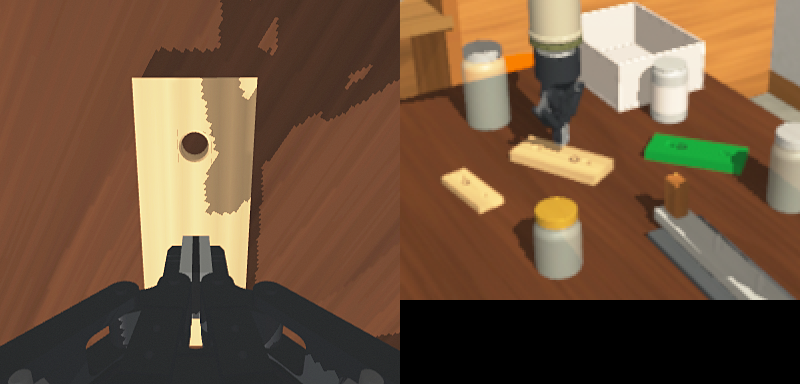

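```bash
python3 - <<'E'
from h import *
import workcell; print([k for k in dir(workcell) if k[0]!='_'], getattr(workcell,'tip_reach',None))
c=camera("wrist");p=get_obs()["position"]
E=np.array(c["extrinsics"]);print("cam",(-E[:3,:3].T@E[:3,3]).round(4),p)
for dz in(-.02,-.011,0,.01,.02,.03): print(dz,px(c,p+[0,0,dz]).round(1), px(c,p+[0,0,dz]+.011*np.r_[0.485,-.875,0]).round(1),px(c,p+[0,0,dz]-.011*np.r_[0.485,-.875,0]).round(1))
s=camera("side")
for dz in(-.011,0,.01,.02): print(dz,((px(s,p+[0,0,dz])-[130,110])*2+[400,0]).round(1))
f=c["frame"];hsv=cv2.cvtColor(f,cv2.COLOR_RGB2HSV)
m=((hsv[...,2]>80)&(hsv[...,1]>40)&(hsv[...,1]<150)&(hsv[...,0]>18)&(hsv[...,0]<32)).astype(np.uint8)
# board width in wrist image at row 120 -> implied height
for r in(90,140,180):
    x=np.where(m[r])[0];x=x[(x>170)&(x<330)]
    for z in(0,.01,.018): print(r,x.min(),x.max(),z,np.linalg.norm(w(c,x.min(),r,z)-w(c,x.max()+1,r,z)).round(4))
E
```

```text
['MotionError', 'camera', 'get_obs', 'hand_in', 'tip_reach'] 0.011
cam [0.4795 0.4231 0.1844] [0.51686435 0.35625381 0.01291548]
-0.02 [251.4 216. ] [251.4 230.9] [251.4 200.6]
-0.011 [251.4 221.2] [251.5 236.7] [251.4 205.2]
0 [251.5 228.2] [251.5 244.4] [251.4 211.3]
0.01 [251.5 235.2] [251.5 252.2] [251.5 217.6]
0.02 [251.5 243.1] [251.6 260.8] [251.5 224.6]
0.03 [251.6 251.9] [251.6 270.5] [251.6 232.5]
-0.011 [562.2 162.4]
0 [561.9 157. ]
0.01 [561.6 151.9]
0.02 [561.4 146.9]
90 189 309 0 0.0694
90 189 309 0.01 0.0656
90 189 309 0.018 0.0626
140 192 269 0 0.0469
140 192 269 0.01 0.0444
140 192 269 0.018 0.0423
180 194 260 0 0.0419
180 194 260 0.01 0.0397
180 194 260 0.018 0.0378
```

The fingertips stand well above where tip_reach puts them. The side view shows the tips about 25 mm above the stated TCP height. I'll feel for the board top with the shut fingers to measure this.

```bash
for i in 1; do python3 -m inch '[{"slide":[0,0,-0.002],"yaw":0},{"slide":[0,0,-0.004],"yaw":0},{"slide":[0,0,-0.006],"yaw":0},{"slide":[0,0,-0.006],"yaw":0}]' | grep -E "pos|ft_f"; done
```

```text
position: [0.5166, 0.356, 0.0063]
ft_force: [0.6, -0.6, -0.4]
```

```bash
python3 -m inch '[{"slide":[0,0,-0.002],"yaw":0},{"slide":[0,0,-0.004],"yaw":0},{"slide":[0,0,-0.006],"yaw":0},{"slide":[0,0,-0.006],"yaw":0}]' | grep -E "pos|ft_f"
```

```text
position: [0.5166, 0.356, 0.0004]
ft_force: [-0.3, 1.1, 0.1]
```

```bash
python3 -m inch '[{"slide":[0,0,-0.002],"yaw":0},{"slide":[0,0,-0.004],"yaw":0},{"slide":[0,0,-0.005],"yaw":0},{"slide":[0,0,-0.005],"yaw":0}]' | grep -E "pos|ft_f"
```

```text
position: [0.5167, 0.3561, -0.0044]
ft_force: [-0.2, -0.4, -0.0]
```

```bash
python3 -m inch '[{"slide":[0,0,-0.002],"yaw":0},{"slide":[0,0,-0.004],"yaw":0},{"slide":[0,0,-0.005],"yaw":0},{"slide":[0,0,-0.005],"yaw":0}]' | grep -E "pos|ft_f"
```

```text
position: [0.5167, 0.3561, -0.0094]
ft_force: [-0.5, -0.7, 0.4]
```

```bash
python3 -m inch '[{"slide":[0,0,-0.002],"yaw":0},{"slide":[0,0,-0.003],"yaw":0},{"slide":[0,0,-0.003],"yaw":0}]' | grep -E "pos|ft_f"
```

```text
position: [0.5171, 0.3564, -0.0103]
ft_force: [-6.2, -4.1, 17.5]
```

```bash
python3 -m inch '[{"slide":[0,0,-0.002],"yaw":0},{"slide":[0,0,-0.003],"yaw":0},{"slide":[0,0,-0.003],"yaw":0}]' | grep -E "pos|ft_f"
python3 - <<'E'
from h import *
c=camera("wrist");f=c["frame"]
c2=camera("side");g=c2["frame"][140:220,170:290]
o=np.zeros((400,800,3),np.uint8);o[:384,:200]=f[:,152:352];o[:,200:]=cv2.resize(g,(600,400),interpolation=3)
cv2.imwrite("pics/w4.png",o[:,:,::-1])
p=get_obs()["position"];print(p)
for dz in (0,.01,.02,.03):print(((px(c2,p+[0,0,dz])-[170,140])*5+[200,0]).round(0))
E
```

```text
position: [0.5173, 0.3565, -0.0104]
ft_force: [-17.2, -11.9, 44.9]
[ 0.51722414  0.35650822 -0.01044089]
[407. 271.]
[406. 259.]
[405. 246.]
[405. 234.]
```

View pics/w4.png

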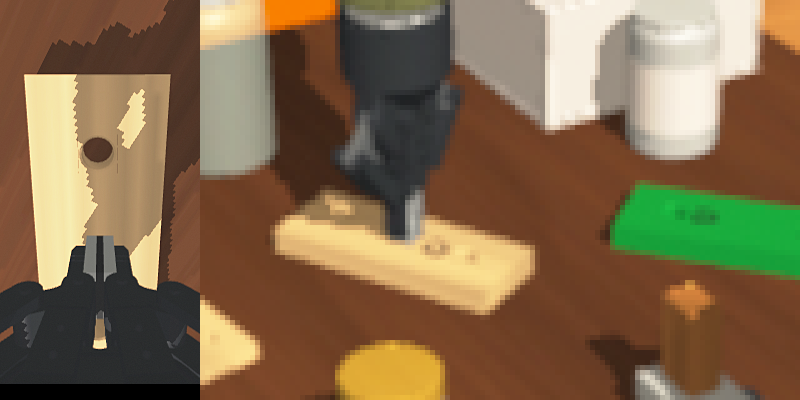

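Contact came at TCP z = -0.0103, with the board top at 0.018. So the shut fingertips really lie 28 mm behind the reported TCP, and the stated tip_reach is about 39 mm off. I'll lift, recheck the board pose, and use the measured offset from now on.

```bash
python3 -m inch '[{"slide":[0,0,0.02],"yaw":0},{"slide":[0,0,0.05],"yaw":0},{"slide":[0,0,0.09],"yaw":0},{"slide":[0,0,0.13],"yaw":0},{"slide":[0,0,0.17],"yaw":0},{"slide":[0,0,0.2],"yaw":0},{"slide":[0,0,0.216],"yaw":0},{"slide":[0,0,0.216],"yaw":0},{"slide":[0,0,0.216],"yaw":0}]' 0 | grep -E "clock|pos|ee_rot|width|ft_f"
cat >> h.py <<'E'
def board(c,z=.018):
    hsv=cv2.cvtColor(c["frame"],cv2.COLOR_RGB2HSV)
    m=((hsv[...,2]>150)&(hsv[...,1]>40)&(hsv[...,1]<170)&(hsv[...,0]>10)&(hsv[...,0]<32)).astype(np.uint8)
    k,_=cv2.findContours(m,0,2)
    for q in k:
        if cv2.contourArea(q)>3500: print(q.mean((0,1)).round(),cv2.minAreaRect(np.array([w(c,*p[0],z) for p in q],np.float32)*1000))
E
python3 -c "
from h import *
board(camera('wrist'))"
```

```text
clock: 5.77
position: [0.5173, 0.3565, 0.2018]
ee_rot: [0.508, 0.861, 0.001, 0.0]
ft_force: [0.1, 0.4, -0.9]
grip_width: 1.005
[252. 169.] ((516.1666870117188, 356.90704345703125), (64.86406707763672, 170.86526489257812), 29.07325553894043)
[123.  91.] ((353.0581359863281, 354.8130798339844), (47.272178649902344, 117.01557159423828), 8.47453498840332)
```

```bash
python3 -m inch '[{"slide":[0,0,-0.03],"yaw":0},{"slide":[0,0,-0.07],"yaw":0},{"slide":[0,0,-0.11],"yaw":0},{"slide":[0,0,-0.15],"yaw":0},{"slide":[0,0,-0.18],"yaw":0},{"slide":[0,0,-0.205],"yaw":0},{"slide":[0,0,-0.22],"yaw":0},{"slide":[-0.001,0,-0.23],"yaw":0},{"slide":[-0.001,0,-0.233],"yaw":0},{"slide":[-0.001,0,-0.233],"yaw":0},{"slide":[-0.001,0,-0.233],"yaw":0}]' 0 40 && python3 -m inch '[{"slide":[0,0,0],"yaw":0},{"slide":[0,0,0],"yaw":0},{"slide":[0,0,0],"yaw":0},{"slide":[0,0,0],"yaw":0},{"slide":[0,0,0],"yaw":0},{"slide":[0,0,0],"yaw":0}]' 255 50
```

```text
clock: 6.73
position: [0.5163, 0.3565, -0.0313]
ee_rot: [0.508, 0.861, 0.0, 0.0]
ft_force: [0.5, 0.0, -0.1]
grip_width: 1.0
grasp_force: 0.0
clock: 7.23
position: [0.5167, 0.3568, -0.0305]
ee_rot: [0.508, 0.861, 0.001, 0.0]
ft_force: [-0.4, -1.1, 6.1]
grip_width: 0.736
grasp_force: 55.8
```

The board is gripped at width 0.736, with 56 N. Next I lift it and carry it beside the carriage, so the wrist camera can see the pins past the board.

```bash
python3 -m inch '[{"slide":[0,0,0.01],"yaw":0},{"slide":[0,0,0.03],"yaw":0},{"slide":[0,0,0.06],"yaw":0},{"slide":[0,0,0.095],"yaw":0},{"slide":[0,0,0.13],"yaw":0},{"slide":[0,0,0.16],"yaw":0},{"slide":[0,-0.01,0.185],"yaw":0},{"slide":[0,-0.03,0.2],"yaw":-0.04},{"slide":[-0.005,-0.06,0.2],"yaw":-0.09},{"slide":[-0.01,-0.09,0.2],"yaw":-0.14},{"slide":[-0.015,-0.125,0.2],"yaw":-0.19},{"slide":[-0.02,-0.16,0.2],"yaw":-0.24},{"slide":[-0.025,-0.195,0.2],"yaw":-0.29},{"slide":[-0.03,-0.23,0.2],"yaw":-0.34},{"slide":[-0.038,-0.265,0.2],"yaw":-0.39},{"slide":[-0.044,-0.3,0.2],"yaw":-0.44},{"slide":[-0.05,-0.335,0.2],"yaw":-0.49},{"slide":[-0.056,-0.37,0.2],"yaw":-0.53},{"slide":[-0.06,-0.4,0.2],"yaw":-0.553},{"slide":[-0.062,-0.417,0.2],"yaw":-0.553}]' && python3 -m inch '[{"slide":[0,0,0],"yaw":0},{"slide":[0,0,0],"yaw":0},{"slide":[0,0,0],"yaw":0}]'
python3 - <<'E'
from h import *
c=camera("wrist");cv2.imwrite("pics/w5.png",c["frame"][:,:,::-1])
E=np.array(c["extrinsics"]);np.savez("w5.npz",frame=c["frame"],fx=c["fx"],fy=c["fy"],cx=c["cx"],cy=c["cy"],extrinsics=E)
E
```

```text
clock: 8.9
position: [0.4529, -0.0645, 0.1689]
ee_rot: [0.726, 0.688, 0.001, 0.0]
ft_force: [0.6, -1.2, -0.6]
grip_width: 0.734
grasp_force: 55.1
clock: 9.15
position: [0.454, -0.0598, 0.1684]
ee_rot: [0.724, 0.69, 0.0, -0.0]
ft_force: [-0.7, -0.0, -0.9]
grip_width: 0.733
grasp_force: 55.1
```

View pics/w5.png

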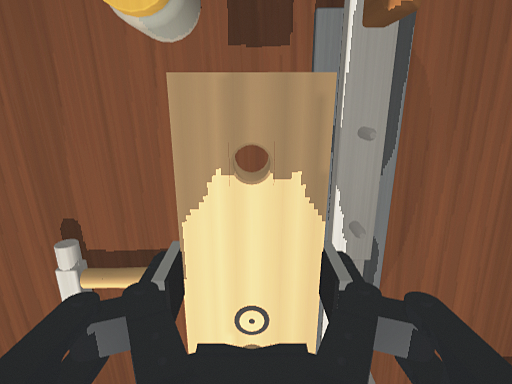

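The wrist view shows the board held straight, with its far hole at (251,162) and the ring at (252,321). The pins are at about (367,133) and (357,230), and the handle is at (388,10). I'll overlay my current jig estimate so I can refine it.

```bash
python3 - <<'E'
from h import *
d=dict(np.load("w5.npz"));t=camera("top");T=np.load("top.npy")
D=np.array([.5637,-.0655]);a=np.radians(-2.7);ey=np.array([-np.sin(a),np.cos(a)]);ex=np.array([np.cos(a),np.sin(a)])
def P(x,y,z): return np.r_[D+ex*x+ey*y,z]
def draw(img,c,x0,y0,s,mark=True):
    for nm,y in(("p+",50),("p-",-50)):
        for z,r,col in((.034,.006,(0,255,0)),(.060,.003,(255,0,0))):
            q=np.array([(px(c,P(r*np.cos(k),y/1e3+r*np.sin(k),z))-[x0,y0]+.5)*s for k in np.linspace(0,6.28,24)])
            print(nm,z,(px(c,P(0,y/1e3,z))).round(1))
            if mark: cv2.polylines(img,[q.astype(np.int32)],True,col,1)
    for z,R in((.034,[(-.023,-.1),(-.023,.18),(.023,.18),(.023,-.1)]),(.094,[(-.012,.142),(-.012,.178),(.012,.178),(.012,.142)])):
        q=np.array([(px(c,P(u,v,z))-[x0,y0]+.5)*s for u,v in R]);cv2.polylines(img,[q.astype(np.int32)],True,(255,0,255),1)
A=cv2.resize(d["frame"][90:260,330:410],None,fx=3.5,fy=3.5,interpolation=3);A2=A.copy();draw(A2,d,330,90,3.5)
B=cv2.resize(T[172:202,272:388],None,fx=6.5,fy=6.5,interpolation=3)[:, :800]
W=np.zeros((600,800,3),np.uint8);W[:595,:280]=A;W[:595,282:562]=A2
B1=cv2.resize(T[172:202,272:388],None,fx=4,fy=4,interpolation=3);B2=B1.copy();draw(B2,t,272,172,4)
V=lambda b:cv2.rotate(b,cv2.ROTATE_90_CLOCKWISE)
W[:464,564:564+117]=V(B1)[:, :117];W[:464,683:800]=V(B2)[:,:117]
cv2.imwrite("pics/fit.png",W[:,:,::-1])
o=get_obs();zt=o["position"][2]+.0485;print("held",w(d,251.5,162,zt),w(d,251.5,321,zt),o["position"],zt)
E
```

```text
p+ 0.034 [362.6 126.1]
p+ 0.06 [372.7 128.7]
p- 0.034 [352.5 220.3]
p- 0.06 [360.8 230.2]
p+ 0.034 [326.2 188.5]
p+ 0.06 [328.1 188.1]
p- 0.034 [363.6 190.2]
p- 0.06 [366.6 189.9]
held [ 0.45640828 -0.00885934] [ 0.45269476 -0.08760479] [ 0.45401065 -0.05954789  0.16809732] 0.21659731626334222
```

View pics/fit.png

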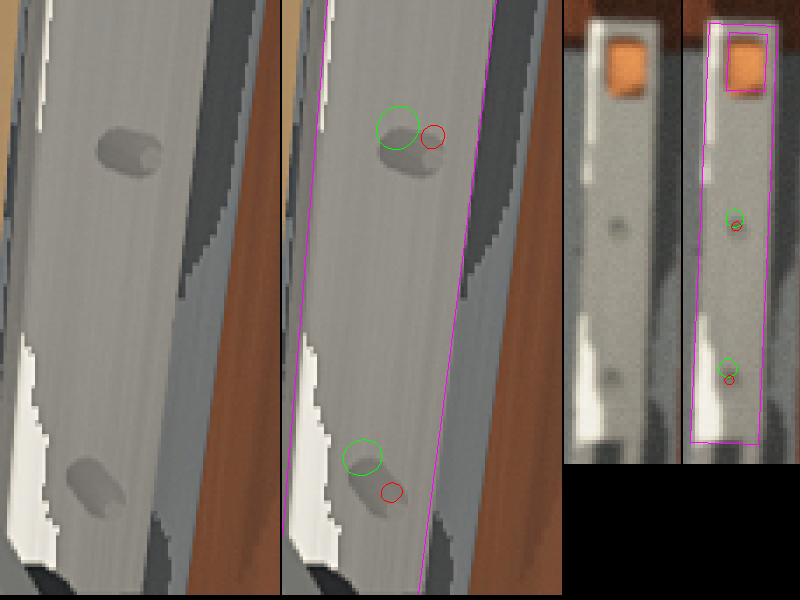

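```bash
python3 - <<'E'
from h import *
from scipy.optimize import least_squares as LS
d=dict(np.load("w5.npz"))
O=[(.05,.060,372.4,135.2),(-.05,.060,360.9,234.6),(.05,.034,362.9,132.4),(-.05,.034,354.4,225.8)]
# carriage right edge (x=+.023, z=.034): panel pts
L=[(213/3.5+329.5,89.5),(147/3.5+329.5,595/3.5+89.5)]
def pt(q,x,y,z):
    a=q[2];return np.r_[q[0]-np.sin(a)*y+np.cos(a)*x,q[1]+np.cos(a)*y+np.sin(a)*x,z]
def r(q):
    e=[px(d,pt(q,0,y,z))-[u,v] for y,z,u,v in O]
    return np.concatenate(e)
s=LS(r,[.5637,-.0655,-.047]);print(s.x,np.degrees(s.x[2]),s.fun.round(1))
for u,v in L: print("edge",w(d,u,v,.034))
for i in O: print(w(d,i[2],i[3],i[1]))
t=camera("top");a=s.x
for y,z in((.05,.06),(-.05,.06),(.16,.094)): print(px(t,pt(a,0,y,z)).round(1))
E
```

```text
[ 0.5645524  -0.07135888 -0.03802523] -2.178685142205134 [ 0.2 -0.   0.9  0.9 -0.3 -0.3 -0.9 -0.6]
edge [0.59036544 0.01748589]
edge [ 0.58523368 -0.16442993]
[ 0.56623188 -0.02140974]
[ 0.56171594 -0.12024233]
[ 0.56674028 -0.02171503]
[ 0.56370425 -0.12205464]
[330.3 188. ]
[368.8 189.4]
[289.4 185.8]
```

The fit puts the deck at (0.5647, -0.0712) with jig yaw about -2°. Next I bring the board over the pins and lower it to just above the tips.

```bash
python3 -m inch '[{"slide":[0.02,-0.002,0],"yaw":0.004},{"slide":[0.05,-0.005,0],"yaw":0.01},{"slide":[0.08,-0.008,0],"yaw":0.014},{"slide":[0.1,-0.01,0],"yaw":0.014},{"slide":[0.1107,-0.0112,0],"yaw":0.014},{"slide":[0.1107,-0.0112,-0.02],"yaw":0.014},{"slide":[0.1107,-0.0112,-0.05],"yaw":0.014},{"slide":[0.1107,-0.0112,-0.08],"yaw":0.014},{"slide":[0.1107,-0.0112,-0.11],"yaw":0.014},{"slide":[0.1107,-0.0112,-0.125],"yaw":0.014},{"slide":[0.1107,-0.0112,-0.132],"yaw":0.014},{"slide":[0.1107,-0.0112,-0.132],"yaw":0.014},{"slide":[0.1107,-0.0112,-0.132],"yaw":0.014},{"slide":[0.1107,-0.0112,-0.132],"yaw":0.014}]'
```

```text
clock: 10.47
position: [0.5657, -0.0718, 0.0374]
ee_rot: [0.719, 0.695, 0.001, 0.001]
ft_force: [-0.0, 0.1, -1.4]
grip_width: 0.738
grasp_force: 55.1
```

```bash
python3 -m inch '[{"slide":[-0.001,0.001,0],"yaw":0},{"slide":[-0.001,0.001,-0.004],"yaw":0},{"slide":[-0.001,0.001,-0.008],"yaw":0},{"slide":[-0.001,0.001,-0.013],"yaw":0},{"slide":[-0.001,0.001,-0.013],"yaw":0}]' && python3 - <<'E'
from h import *
c=camera("wrist");p=get_obs()["position"];zt=p[2]+.0485
f=c["frame"]; u,v=px(c,[p[0]+.0018,p[1]+.05,zt]);print(u,v)
u,v=int(u),int(v);g=cv2.cvtColor(f,cv2.COLOR_RGB2GRAY)[v-27:v+30:3,u-30:u+33:3]
for r in g: print(' '.join('%3d'%x for x in r))
E
```

```text
clock: 10.88
position: [0.5629, -0.0708, 0.0218]
ee_rot: [0.719, 0.695, -0.0, -0.0]
ft_force: [-0.3, -0.1, -1.7]
grip_width: 0.738
grasp_force: 55.2
251.9216063505521 165.15447364606584
170 166 163 161 158 160 162 163 166 170 174 175 174 173 169 168 166 163 162 160 159
170 167 163 162 158 159 162 163 168 173 175 175 173 172 169 166 167 162 163 160 158
172 167 163 161 158 160 163 160 152 155 152 156 158 166 170 167 165 163 160 160 157
173 167 165 161 158 160 146 167 134 143 143 144 145 146 155 168 165 163 160 161 158
172 167 167 162 159 145 168 171 139 143 147 147 147 147 141 154 166 163 162 160 158
171 169 165 162 147 169 167 170 140 142 146 149 148 146 145 139 152 163 161 160 158
172 169 165 162 147 170 168 166 140 144 153 163 164 144 142 139 152 165 162 160 156
174 167 166 160 136 171 167 162 136 143 160 157 161 163 141 137 131 157 162 159 157
172 167 165 154 133 157 168 171 135 143 159 159 159 162 138 136 129 153 161 161 155
173 168 165 157 132 146 169 170 141 135 160 158 162 153 133 141 132 155 161 160 156
172 167 166 161 144 151 143 173 172 139 130 141 136 130 144 133 146 158 162 160 157
173 168 165 162 154 141 152 145 153 164 176 160 147 137 133 137 159 162 160 160 156
174 168 165 163 156 151 149 151 148 145 141 142 141 141 141 153 159 163 161 161 157
174 169 165 162 160 157 154 152 152 151 147 145 145 143 157 162 163 163 160 160 157
175 169 165 161 161 161 159 162 157 151 152 151 156 171 167 167 165 162 162 159 156
174 168 165 163 160 160 160 161 167 170 174 171 172 171 168 166 163 162 161 158 157
175 170 166 162 160 161 161 163 167 172 175 174 174 171 169 166 163 161 162 158 157
174 170 166 162 160 160 161 163 168 173 175 174 173 170 168 165 163 163 160 159 156
174 170 166 163 159 160 160 163 167 173 174 175 173 170 169 165 163 162 161 159 158
```

The pin tip shows inside the far hole, about 1.3 mm off towards +x. I'll correct that and press down to seat the board.

```bash
python3 -m inch '[{"slide":[0.0015,0,0],"yaw":0},{"slide":[0.0015,0,-0.003],"yaw":0},{"slide":[0.0015,0,-0.006],"yaw":0},{"slide":[0.0015,0,-0.009],"yaw":0},{"slide":[0.0015,0,-0.009],"yaw":0}]'|grep -E "pos|ft_f" ; python3 -m inch '[{"slide":[0,0,-0.002],"yaw":0},{"slide":[0,0,-0.004],"yaw":0},{"slide":[0,0,-0.006],"yaw":0},{"slide":[0,0,-0.006],"yaw":0}]'|grep -E "pos|ft_f"
```

```text
position: [0.5646, -0.0709, 0.0131]
ft_force: [-0.2, -0.1, -1.5]
position: [0.5648, -0.0709, 0.0075]
ft_force: [-0.2, 0.6, -0.6]
```

Free so far. 4 mm remain before it seats.

```bash
python3 -m inch '[{"slide":[0,0,-0.002],"yaw":0},{"slide":[0,0,-0.004],"yaw":0},{"slide":[0,0,-0.004],"yaw":0},{"slide":[0,0,-0.004],"yaw":0}]'|grep -E "pos|ft_f" ; python3 -m inch '[{"slide":[0,0,-0.001],"yaw":0},{"slide":[0,0,-0.002],"yaw":0},{"slide":[0,0,-0.002],"yaw":0}]'|grep -E "pos|ft_f"
```

```text
position: [0.565, -0.071, 0.0038]
ft_force: [0.2, 0.3, -1.4]
position: [0.5652, -0.0709, 0.0034]
ft_force: [-8.5, 0.8, 17.1]
```

It seated at z = 0.0034 against a predicted 0.0035. I'll release, lift, and measure the bit and board from the side camera.

```bash
python3 -m inch '[{"slide":[0,0,0.0015],"yaw":0},{"slide":[0,0,0.0015],"yaw":0},{"slide":[0,0,0.0015],"yaw":0},{"slide":[0,0,0.002],"yaw":0},{"slide":[0,0,0.01],"yaw":0},{"slide":[0,0,0.03],"yaw":0},{"slide":[0,0,0.06],"yaw":0},{"slide":[0,0.02,0.1],"yaw":0},{"slide":[0,0.05,0.125],"yaw":0},{"slide":[0.002,0.08,0.135],"yaw":0},{"slide":[0.003,0.11,0.135],"yaw":0},{"slide":[0.004,0.14,0.135],"yaw":0},{"slide":[0.0055,0.16,0.135],"yaw":0},{"slide":[0.0055,0.16,0.135],"yaw":0},{"slide":[0.0055,0.16,0.135],"yaw":0}]' 0
python3 - <<'E'
from h import *
c=camera("wrist");np.savez("w6.npz",frame=c["frame"],fx=c["fx"],fy=c["fy"],cx=c["cx"],cy=c["cy"],extrinsics=np.array(c["extrinsics"]))
board(c,.052)
t=camera("top");board(t,.052)
s=camera("side");np.save("s6.npy",s["frame"]);g=cv2.cvtColor(s["frame"],cv2.COLOR_RGB2GRAY)
print("bit region side x330..360, y236..276")
for y in range(236,278): print(y,' '.join('%3d'%x for x in g[y,332:360]))
D=np.array([.5649,-.0712]);a=np.radians(-2.0)
for t_ in(0,.025,.05):
    y=-.2+t_;print(t_,px(s,[D[0]-np.sin(a)*y,D[1]+np.cos(a)*y,.08]).round(1))
E
```

```text
clock: 13.52
position: [0.5705, 0.0902, 0.1372]
ee_rot: [0.718, 0.696, 0.0, 0.0]
ft_force: [-0.4, -0.6, -0.3]
grip_width: 0.996
grasp_force: 0.0
[249. 312.] ((566.5248413085938, -29.915176391601562), (109.41844177246094, 64.6668701171875), 88.09113311767578)
[434. 252.] ((763.1851196289062, 28.505596160888672), (111.08184814453125, 116.04802703857422), 24.36264991760254)
[ 49. 181.] ((391.2333068847656, 93.37004852294922), (96.54148864746094, 81.30522918701172), 74.33067321777344)
[342. 226.] ((379.90087890625, -70.508056640625), (662.673828125, 267.0775451660156), 7.4999213218688965)
[283.  36.] ((999.8240966796875, -32.110382080078125), (951.1090698242188, 145.1105499267578), 89.51709747314453)
[107.  73.] ((946.6493530273438, 607.0950927734375), (582.6045532226562, 262.3653259277344), 70.97483825683594)
bit region side x330..360, y236..276
236  81  81  80  79  69  43  23  24  27  29  31  31  32  33  34  34  35  30  24  25  25  24  24  25  30  67  91 100
237  80  81  80  79  75  57  31  23  26  28  29  31  32  33  34  35  35  30  24  24  24  24  24  25  25  37  71  91
238  77  79  
[... 3981 characters left out ...]
8  76  78  79  80  78  76  76  77  79  80  80  79  80  79  79  79
273 124 120 101  79  65  61  60  77  99 107 102  92  80  75  79  80  80  78  76  76  76  79  80  80  79  80  79  79
274 124 124 120 109  86  65  61  61  78  99 106 104  94  80  76  79  82  80  79  75  75  77  77  79  80  80  79  79
275 123 123 124 125 112  86  64  60  61  77  99 105 105  97  84  77  80  81  81  79  76  76  75  77  79  80  79  79
276 121 122 123 123 124 112  89  68  61  60  77  88  98 108 100  83  77  81  81  80  79  78  76  76  76  79  80  80
277 114 120 123 123 123 123 115  93  69  59  60  61  88 105 107 100  85  79  81  81  80  80  78  76  75  77  78  80
0 [349.5 273.4]
0.025 [342.5 267.4]
0.05 [335.8 261.6]
```

In the side view the bit tip is at (342, 267.5), which puts it 175 mm along -y from the deck, so the carriage must slide about 148 mm. I'll grip the handle.

```bash
python3 -m inch '[{"slide":[0,-0.001,-0.02],"yaw":0},{"slide":[0,-0.001,-0.05],"yaw":0},{"slide":[0,-0.001,-0.075],"yaw":0},{"slide":[0,-0.001,-0.09],"yaw":0},{"slide":[0,-0.001,-0.101],"yaw":0},{"slide":[0,-0.001,-0.101],"yaw":0},{"slide":[0,-0.001,-0.101],"yaw":0}]' 0 30 && python3 -m inch '[{"slide":[0,0,0],"yaw":0},{"slide":[0,0,0],"yaw":0},{"slide":[0,0,0],"yaw":0},{"slide":[0,0,0],"yaw":0},{"slide":[0,0,0],"yaw":0},{"slide":[0,0,0],"yaw":0},{"slide":[0,0,0],"yaw":0}]' 255 30
```

```text
clock: 14.25
position: [0.5708, 0.0872, 0.0363]
ee_rot: [0.719, 0.695, -0.0, 0.0]
ft_force: [0.7, 0.2, 0.4]
grip_width: 1.001
grasp_force: 0.0
clock: 14.83
position: [0.5704, 0.0882, 0.0365]
ee_rot: [0.719, 0.695, 0.0, -0.0]
ft_force: [-3.1, -0.9, 5.7]
grip_width: 0.275
grasp_force: 31.0
```

```bash
python3 -m inch '[{"slide":[-0.0002,-0.006,0],"yaw":0},{"slide":[-0.0006,-0.018,0],"yaw":0},{"slide":[-0.0012,-0.034,0],"yaw":0},{"slide":[-0.0017,-0.05,0],"yaw":0},{"slide":[-0.0023,-0.066,0],"yaw":0},{"slide":[-0.0028,-0.082,0],"yaw":0},{"slide":[-0.0034,-0.098,0],"yaw":0},{"slide":[-0.004,-0.114,0],"yaw":0},{"slide":[-0.0045,-0.13,0],"yaw":0},{"slide":[-0.0049,-0.141,0],"yaw":0},{"slide":[-0.0052,-0.148,0],"yaw":0},{"slide":[-0.0052,-0.148,0],"yaw":0},{"slide":[-0.0052,-0.148,0],"yaw":0},{"slide":[-0.0052,-0.148,0],"yaw":0}]'
python3 - <<'E'
from h import *
s=camera("side");f=s["frame"]
W=cv2.resize(f[200:300,270:400],None,fx=6,fy=6,interpolation=3)
a=np.radians(-2.0);R=lambda t:(np.array(t)-[270,200]+.5)*6
D=np.array([.5649,-.0712])-0.148*np.array([.0349-0,.9994])
for rad,col in((.006,(255,0,0)),):
    q=np.array([R(px(s,[D[0]+np.sin(a)*.027+rad*np.cos(k),D[1]-.027*np.cos(a)+rad*np.sin(k),.052])) for k in np.linspace(0,6.28,30)])
    cv2.polylines(W,[q.astype(np.int32)],True,col,1)
print(q.mean(0))
o=D+np.array([np.sin(a),-np.cos(a)])*.027
q=R(px(s,[*o,.08]));print(q);cv2.drawMarker(W,tuple(int(x) for x in q),(0,0,255),0,12,1)
cv2.imwrite("pics/fin.png",W[:,:,::-1])
E
```

```text
clock: 16.0
position: [0.5648, -0.0612, 0.0364]
ee_rot: [0.719, 0.695, -0.0, -0.0]
ft_force: [-5.8, -2.7, 6.3]
grip_width: 0.281
grasp_force: 31.2
[430.88168948 459.79920785]
[438.22400763 407.49412325]
```

View pics/fin.png

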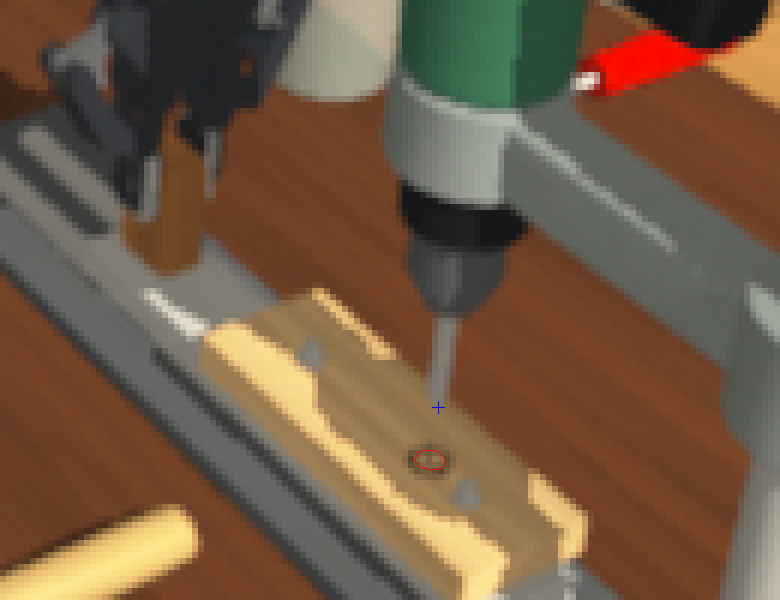

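The ring at (430,459) coincides with the overlay, and the bit tip at (439,407) sits on the point 28 mm above it, marked at (438,407). Both pins come through the holes and the board is flush. I'll release and retreat.

```bash
python3 -m inch '[{"slide":[0,0,0],"yaw":0},{"slide":[0,0,0],"yaw":0},{"slide":[0,0,0],"yaw":0},{"slide":[0,0,0],"yaw":0},{"slide":[0,0,0],"yaw":0},{"slide":[0,0,0.015],"yaw":0},{"slide":[0,0,0.04],"yaw":0},{"slide":[0,0,0.075],"yaw":0},{"slide":[0,0.02,0.11],"yaw":0},{"slide":[0,0.05,0.13],"yaw":0},{"slide":[0,0.08,0.14],"yaw":0},{"slide":[0,0.1,0.14],"yaw":0},{"slide":[0,0.1,0.14],"yaw":0},{"slide":[0,0.1,0.14],"yaw":0}]' 0
python3 - <<'E'
from h import *
s=camera("side");f=cv2.cvtColor(s["frame"],cv2.COLOR_RGB2GRAY)
y0,x0=int(200+459/6),int(270+430/6);print(x0,y0)
for y in range(y0-5,y0+6): print(y,f[y,x0-7:x0+8])
c=camera("wrist");board(c,.052)
E
```

```text
clock: 17.22
position: [0.5653, 0.0415, 0.1758]
ee_rot: [0.718, 0.696, 0.0, -0.0]
ft_force: [-0.2, 0.3, -0.5]
grip_width: 1.001
grasp_force: 0.0
341 276
271 [132 135 136 133 129 127 124 122 123 127 129 128 125 121 118]
272 [127 131 135 135 133 130 127 124 122 123 126 128 128 125 121]
273 [126 126 131 134 135 133 124 116 120 123 123 125 128 129 126]
274 [128 126 127 131 124 115 104  93 101 110 117 123 124 127 129]
275 [133 129 126 121  93  96 104  97 107 102 100 114 122 124 127]
276 [136 134 129 112  74 110 126 106 126 120  87 106 123 122 124]
277 [135 136 134 123  87  93 113 106 111 103  89 113 125 124 122]
278 [134 135 136 134 117  91  96 102  89  69  99 126 128 126 123]
279 [162 134 134 135 134 124 116 107 103 105 124 136 132 126 125]
280 [204 162 134 133 136 136 135 132 126 127 133 137 130 125 126]
281 [219 184 135 134 134 135 139 138 133 127 131 130 123 127 131]
[ 61. 121.] ((381.3483581542969, 100.45327758789062), (83.29931640625, 100.18119812011719), 74.20835876464844)
```

The ring is still centred at (341.2, 276.4) after release, so nothing moved.

```bash
python3 -c "
from workcell import *
print(hand_in())"
```

```text
the job is handed in; nothing more can be done
None
```

The job is handed in at about 17 s: the board sits flush on both pins, the bit tip stands over the pencilled ring to within about 1 mm in the side view, the handle is released, and no jar was touched as far as I saw.

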